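# Square an LED module into the corner of a soldering jig

### The arm

A 6-joint arm with a two-finger parallel gripper is mounted at the origin on the work surface. World frame = base frame: x ahead of the robot, y to its left, z up, the work surface at z = 0. Lengths are in m, angles in degrees, forces in N, time in s.
With the tool pointing down it reaches from about 0.4 to 0.825 m from the base axis. Payload 7 kg.
Tool frame: the origin (TCP) lies on the centre line of the jaws, within the pads' length; the fingertips stand 11 mm ahead of it and the grasp point (between the pads) lies 8 mm behind it; z points along the fingers, y is the line along which they close (so a half turn about z gives the same grasp; the last joint's range is limited). The gripper opens to 88 mm and grips with 3 to 60 N. Pads are 19 mm wide; open, the fingers measure 130 mm over their backs; the gripper's body (78 mm by 193 mm) begins 47 mm behind the grasp point.
Start: joints at [89.903, 20.546, 0.682, 0, -70.136, -16.507], TCP at [0.193, 0.647, 0.238] pointing down, gripper open.
Joint ranges: [-176.03, 176.03], [-82.01, 121.73], [-58.28, 71.71], [-173.87, 95.51], [-174.79, -0.11], [-173.66, 173.66]. Speed limits (degrees/s): [136.94, 136.94, 172.46, 180, 180, 180].

### API

Orientations are given as [roll, pitch, yaw] about the fixed x, y, z axes, in that order (R = Rz(yaw) Ry(pitch) Rx(roll)).
In Python, from plant import r, capture, camera_model, job gives the robot as it stands.
- The arm moves only by the tool drive_tool, never from a script. Its argument "increments" is a list that holds one entry, the list of rows, each a list of 5 numbers: the gripper's target within -1 to 1 (fully open at 1, half-way at 0, shut at -1), then the shift along the tool's x, y, z scaled (see below), then the turn about the tool's z scaled (see below). In form: [[[gripper, tx, ty, tz, roll], ...]]. A call has 1 to 5 rows; each row is the pose to reach, as a shift and turn from the pose commanded when the call began, along the tool's axes at that moment, turning the shorter way round; what a row does not reach only later rows make up. The controller multiplies each number of a shift by 120 mm and each number of a turn by 360 degrees. A row lasts 1/8 s, in which the tool goes at most 62.5 mm and 10.7 degrees, less where a joint would pass 70% of its speed; a pose out of reach is approached as far as the arm can. A call with a number of a shift or a turn outside -1 to 1 is refused whole. A call with a gripper value outside its range is refused whole. The fingers move at their own pace and stop on an object; "squeeze" is the grip in N (left out, the last holds). Time passes only in rows, so rows that repeat a pose let the fingers close. It gives the time, the measured TCP pose, the force, the opening and the grip force at its end, in the units of the state.
- r.get_state(): the state, without advancing time (a new reading comes with each control period).
- capture(name): name is "side" or "top"; returns the picture (400x640x3 uint8, red, green, blue); there is no depth.
- camera_model(name): a dict with "camera_matrix" (3x3 intrinsics, pixels), "rvec" (rotation vector, rad) and "tvec" (3), from world to camera coordinates, as OpenCV has them. Camera axes: x right, y down, z forward; pixel columns grow to the right and rows downward; lengths in m; the calibration is good to about 2 mm. A picture is of the moment at which its call begins. camera_model takes no time and is no camera call.
- job.close_job(): hands the job in; it is judged then, once.
The state is a dict: "time_s": time; "joints": joint angles; "qd": joint speeds; "joint_torque": joint torques, N m; "tcp_pos": TCP position; "eef_rot": TCP orientation; "contact_force": force on the tool from outside, world axes, zero at the start; "moment": the same for the moment, N m; "gripper_width": finger opening in m; "gripper_force": force on a finger pad.
Only numpy, scipy, OpenCV 4.12 (cv2) and the standard library are available. Lean on these libraries where they do the work, as an engineer would, in place of code of your own. Each camera call takes 0.05 s, during which the arm holds its last target. There are 200 camera calls.

### The job

Take the square-handled pusher out of the tool stand and, with its foot, gently nudge the LED module across the jig bed: first until its long edge bears flush against the long fence, then along that fence until its short edge bears on the end stop too. The two bars' exact places are not known, so feel for them: press the module home on each with about 5 N, never over 15 N, without the gripper touching it, and leave it squarely in the corner with both edges touching. Then put the pusher back upright in the empty socket of the stand and let go, leaving everything else as it was.

Things in the scene. Friction and masses are not known exactly. Their poses are not given: they have to be found in the camera images.
- corner (a point): Nominal inner corner of the jig, on the bed's top face (12 mm above the table); z up. Nominally the long fence's face lies at x = 0 here, facing -x, from y = -155 to -15 mm, and the end stop's face at y = 0, facing -y, from x = -75 to -5 mm. Each bar may really stand up to 9 mm before or behind (fence along x, stop along y), still parallel. Nominal seat of the module's centre: (-35, -50, +5) mm.
- jig: The fixed jig: a black bed 220 (x) by 240 (y) by 12 mm high with two aluminium bars clamped on it, 14 mm wide, 18 mm above the bed (24 mm at their knobs): the long fence (140 mm, along y, long_fence_c0) and the end stop (70 mm, along x, end_stop_c0). The bars are firm but re-clamped anew each time. Origin at the centre of its underside; the nominal corner is at (70, 85, 12) mm, same axes.
- module_centre (a point): Centre (half-way up) of the LED module: a loose rigid plate 70 (x) by 100 (y) by 10 mm thick, aluminium with a white face and small LEDs 2 mm proud, about 0.2 kg. It lies flat on the bed, 15 to 65 mm short of its seat in x and y, turned at most 0.25 rad from the corner's axes; its +x side goes to the long fence, its +y side to the end stop.
- module: The same LED module; origin at the centre of its underside.
- pusher_grip (a point): Grip point of the loose pusher (50 g), a black upright tool 110 mm long: square handle 18 by 18 mm (sides along x and y) from 48 to 110 mm above its foot, below it a round shank 12 mm in diameter with a flat foot. The point is on its axis, 80 mm above the foot and 30 mm below the top; z up. It stands loosely upright in one of the stand's sockets.
- pusher_foot (a point): The centre of the flat foot of the pusher, same axes.
- pusher: The same pusher; origin at its foot.
- stand_top (a point): Centre of the top face of the fixed wooden tool stand, 140 (x) by 56 (y) by 40 mm high. Two square sockets, 18 mm wide and 35 mm deep (floor 5 mm above the table), open upward 37 mm to +x and 37 mm to -x of this point. One holds the pusher, the other the scraper; which is which varies.
- scraper: Bystander: a loose tool with a round, waisted black handle and steel shank, 107 mm tall, upright in the stand's other socket; origin at its foot.
- screw_tin: Bystander: a small loose tin, 28 mm across and 20 mm high, standing on the jig bed's near corner outside the end stop, about 158 mm to -x and 12 mm to +y of the corner.
- spool: Bystander: loose spool 54 mm across and 37 mm high.
- flux_jar: Bystander: loose jar 44 mm across and 45 mm high.
- screwdriver: Bystander: loose screwdriver, 170 mm long, lying on the table.
- saucer: Bystander: loose white saucer, 120 mm across.
Things that resemble listed ones, but are neither listed nor needed, are in the scene too. Of the things that look like the part that bears stand_top, the largest one is meant.

How it is judged:
By the outcome, as a careful person would: the job done as asked, in the order asked, and still so for the second after the job is handed in, with the robot touching nothing.
It also fails if it takes over 72 s, if anything falls off the work surface, if the arm or the gripper's body presses on something with over 40 N, if the wrist force passes 120 N, or if a joint passes its speed limit or range.

## Working session

There is one attempt and no reset: what is moved stays moved. The work goes in short steps, Python scripts to look and compute and a tool call to move; the robot and the scene stay as the last step left them, time stands still between calls to the robot, and variables do not carry over. Pictures are saved under pics/ and viewed, at most 10 in all, crops included, and the job is handed in when it is done.

Besides the shell and the picture viewer there is one more tool, called after "Call:" by a JSON object that holds its "name" and its "arguments". drive_tool: Moves the arm, as the interface text tells. Its arguments: {"type":"object","properties":{"increments":{"type":"array"},"squeeze":{"type":"number"}},"required":["increments"]}

```bash
mkdir -p pics; ls
python3 - <<'E'
from plant import r,capture,camera_model,job
import cv2
for n in("side","top"):
    cv2.imwrite(f"pics/{n}0.png",capture(n)[:,:,::-1])
    print(n,camera_model(n))
print(r.get_state())
E
```

```text
pics
side {'camera_matrix': array([[437.22668757,   0.        , 320.07128512],
       [  0.        , 437.22668757, 198.03200105],
       [  0.        ,   0.        ,   1.        ]]), 'rvec': array([ 2.06129599, -0.83041217,  0.44696876]), 'tvec': array([-0.37574387,  0.27248728,  0.90818448])}
top {'camera_matrix': array([[467.32518108,   0.        , 328.69272235],
       [  0.        , 467.32518108, 200.55384334],
       [  0.        ,   0.        ,   1.        ]]), 'rvec': array([ 2.13652375, -2.15465473,  0.19754102]), 'tvec': array([-0.02823577,  0.52297783,  1.51059013])}
{'time_s': 0.1, 'joints': array([ 8.99025771e+01,  2.05871861e+01,  6.39280568e-01, -1.73767330e-02,
       -7.01361818e+01, -1.65084821e+01]), 'qd': array([-0.04480536, -0.14025685,  0.08149636,  0.08135391, -0.01876838,
        0.00849792]), 'joint_torque': array([-1.01156464e-03, -5.84160304e+01,  2.93747413e+01,  7.01548621e+00,
        1.00908711e-02, -5.16737475e-05]), 'tcp_pos': array([0.19279475, 0.64644208, 0.23672109]), 'eef_rot': array([ 1.79914737e+02, -8.23341582e-03, -1.66118153e+01]), 'contact_force': array([ 0.32664424, -0.60352389, -0.11062468]), 'moment': array([-0.0495846 ,  0.03163136, -0.01142774]), 'gripper_force': 0.0, 'gripper_width': 0.0877462278357771}
```

View pics/side0.png

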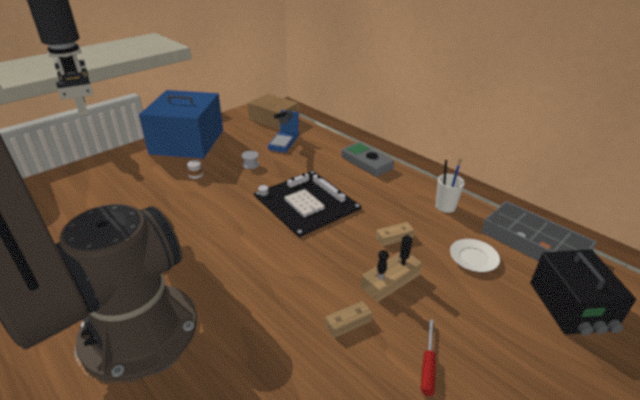

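View pics/top0.png

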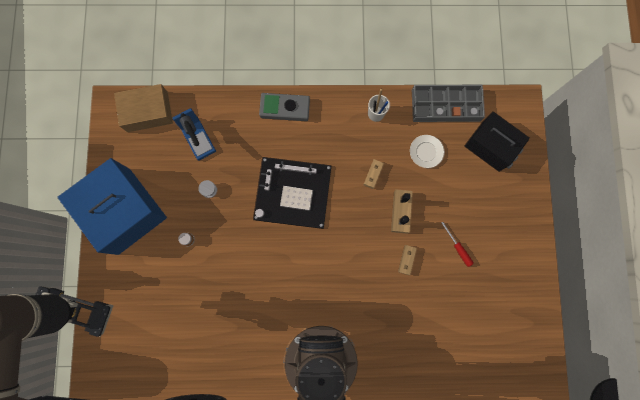

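The side view shows the jig near (305,203) and the stand near (392,272), holding two tools. In the top view the jig is near (292,193), the module near (297,198), the stand near (402,211), and its tools at about (405,198) and (404,220). I'll zoom in on both views.

```bash
cat > h.py <<'E'
import numpy as np, cv2
from plant import r,capture,camera_model,job
def cm(n):
    c=camera_model(n); R=cv2.Rodrigues(np.array(c["rvec"]))[0]; return c["camera_matrix"],R,np.array(c["tvec"]).ravel()
def ray(n,uv):
    K,R,t=cm(n); d=R.T@np.linalg.inv(K)@np.array([uv[0],uv[1],1.]); return -R.T@t,d
def onz(n,uv,z):
    o,d=ray(n,uv); return o+d*(z-o[2])/d[2]
def tri(a,b):
    (o1,d1),(o2,d2)=ray("top",a),ray("side",b)
    s=np.linalg.lstsq(np.c_[d1,-d2],o2-o1,rcond=None)[0]; p,q=o1+s[0]*d1,o2+s[1]*d2
    return (p+q)/2,np.linalg.norm(p-q)
def proj(n,p):
    K,R,t=cm(n); q=K@(R@np.array(p)+t); return q[:2]/q[2]
E
python3 - <<'E'
import cv2,numpy as np
a=cv2.imread("pics/top0.png");b=cv2.imread("pics/side0.png")
def z(i,x0,y0,w,h,s): return cv2.resize(i[y0:y0+h,x0:x0+w],None,fx=s,fy=s,interpolation=cv2.INTER_CUBIC)
t=z(a,245,150,180,100,4.4)
cv2.imwrite("pics/topz.png",t)
s=z(b,250,165,180,135,4.4); cv2.imwrite("pics/sidez.png",s)
E
```

```text
(no output)
```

View pics/topz.png

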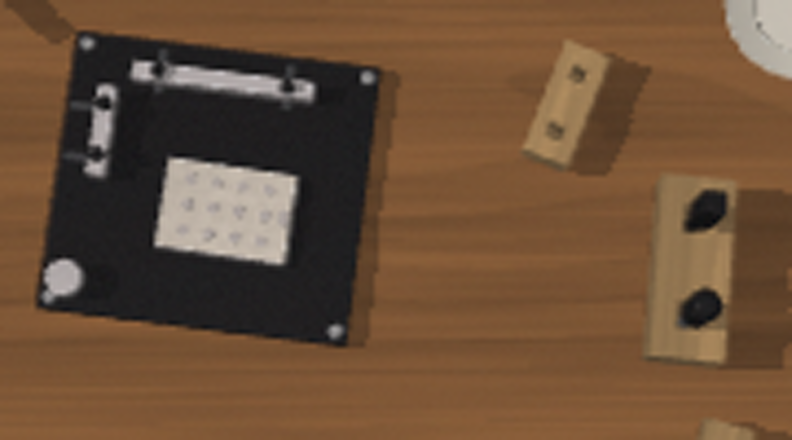

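View pics/sidez.png

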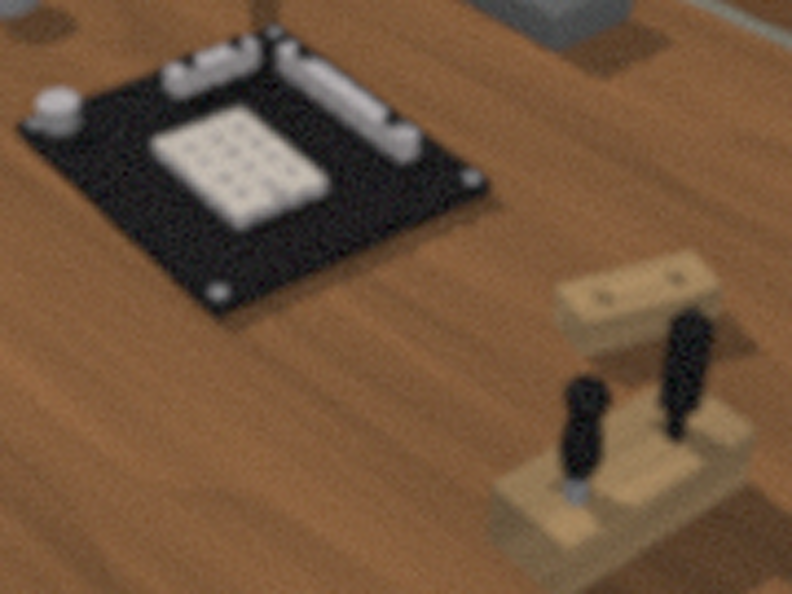

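The top crop shows the jig bed with the fence at its top edge, the stop at left, and the module about half-way between. The pusher is the stand's upper (far) tool, at crop (707,210). In the side crop it is the straight square handle at (688,360). The waisted scraper is at (585,430).

Run:
```python
from h import *
t=cv2.imread("pics/top0.png");s=cv2.imread("pics/side0.png")
np.set_printoptions(precision=4,suppress=True)
up=lambda i,x0,y0,w,h:cv2.resize(i[y0:y0+h,x0:x0+w],None,fx=4,fy=4,interpolation=cv2.INTER_CUBIC)
def full(p,x0,y0): return (np.asarray(p)+.5)/4-.5+[x0,y0]
def big(m): return max(cv2.findContours(m.astype(np.uint8),cv2.RETR_EXTERNAL,cv2.CHAIN_APPROX_NONE)[0],key=cv2.contourArea)
# jig
x0,y0=245,150; u=up(t,x0,y0,95,85).astype(int)
g=u.max(2); sat=u.max(2)-u.min(2)
m=((sat<45)).astype(np.uint8)
m=cv2.morphologyEx(m,cv2.MORPH_CLOSE,np.ones((9,9))); 
c=big(m); rc=cv2.boxPoints(cv2.minAreaRect(c)); P=np.array([onz("top",p,.012) for p in full(rc,x0,y0)])
print("jig",full(rc,x0,y0),P,P.mean(0))
for i in range(4): d=P[(i+1)%4]-P[i]; print(np.linalg.norm(d),np.degrees(np.arctan2(d[1],d[0])))
# bright: module & bars
m=(g>110)&(u.min(2)>95)
n,l,st,ce=cv2.connectedComponentsWithStats(m.astype(np.uint8))
for i in range(1,n):
    if st[i,4]<150: continue
    c=big(l==i); rc=cv2.boxPoints(cv2.minAreaRect(c)); z=.022 if st[i,4]>4000 else .030
    P=np.array([onz("top",p,z) for p in full(rc,x0,y0)]); print("bright",st[i,4],P.mean(0));
    for k in range(2): d=P[k+1]-P[k]; print("   ",np.linalg.norm(d),np.degrees(np.arctan2(d[1],d[0])))
# dark tools
for n_,im,x0,y0,w,h in(("top",t,395,185,25,45),("side",s,370,230,50,45)):
    u=up(im,x0,y0,w,h); m=(u.max(2)<60)
    n,l,st,ce=cv2.connectedComponentsWithStats(m.astype(np.uint8))
    for i in range(1,n):
        if st[i,4]<150: continue
        c=big(l==i); (cx,cy),(a,b),ang=cv2.minAreaRect(c); print(n_,st[i,4],full(ce[i],x0,y0),full(cv2.boxPoints(((cx,cy),(a,b),ang)),x0,y0).round(1).tolist())
```

```text
jig [[252.2442 219.9212]
 [260.2635 155.7673]
 [332.2019 164.7596]
 [324.1827 228.9135]] [[ 0.4637  0.2241  0.012 ]
 [ 0.6854  0.2003  0.012 ]
 [ 0.6524 -0.0466  0.012 ]
 [ 0.4314 -0.0172  0.012 ]] [0.5582 0.0901 0.012 ]
0.22300161794639167 -6.131988193134718
0.24911819687751338 -97.61457049867498
0.22290703752828234 172.4127480902953
0.24345474645450987 82.39012532150088
bright 302 [0.6455 0.1406 0.03  ]
    0.01691367738602377 -90.29736274675192
    0.014772814908851174 -179.60055282768093
bright 2087 [0.6362 0.0673 0.03  ]
    0.015812316111563227 -6.586270307509717
    0.11626309248723335 -97.61417190746211
bright 180 [0.6297 0.1684 0.03  ]
    0.01087291188878208 -17.41101202339094
    0.01532154215562901 -109.11893753366883
bright 591 [0.6001 0.1723 0.03  ]
    0.03164847356896816 -6.749557307695959
    0.01572929512738065 -98.09232956121531
bright 222 [0.5703 0.1764 0.03  ]
    0.015926893947350494 -90.35369318915816
    0.011973477888945266 -179.38231721477607
bright 9764 [0.5374 0.0771 0.022 ]
    0.07100382777089538 -8.083289527224355
    0.10211609640092312 -99.09558331376925
bright 944 [0.4837 0.2003 0.03  ]
    0.027424800699646767 -90.4103786524254
    0.031072575919171123 -179.26833232271963
top 954 [405.1352 197.5474] [[400.4, 193.1], [409.4, 193.1], [409.4, 201.9], [400.4, 201.9]]
top 905 [403.8488 219.7689] [[397.6, 218.8], [406.4, 214.4], [409.5, 220.7], [400.7, 225.1]]
side 3638 [405.258  247.9667] [[396.1, 262.4], [403.2, 234.0], [413.3, 236.5], [406.2, 264.9]]
side 2759 [382.1995 261.4678] [[376.7, 273.0], [378.7, 250.0], [388.3, 250.8], [386.3, 273.8]]
```

Run:
```python
from h import *
np.set_printoptions(precision=4,suppress=True)
print(ray("top",(0,0))[0],ray("side",(0,0))[0])
print(tri((405.14,197.55),(405.26,247.97)), tri((403.85,219.77),(382.2,261.5)))
t=cv2.imread("pics/top0.png"); x0,y0=385,180
u=cv2.resize(t[y0:y0+60,x0:x0+40],None,fx=4,fy=4,interpolation=cv2.INTER_CUBIC)
hsv=cv2.cvtColor(u,cv2.COLOR_BGR2HSV)
print(hsv[100,::6].tolist())
for v in (120,135):
    m=((u[:,:,2]>v)).astype(np.uint8); m=cv2.morphologyEx(m,cv2.MORPH_CLOSE,np.ones((25,25)))
    c=max(cv2.findContours(m,0,1)[0],key=cv2.contourArea); b=(cv2.boxPoints(cv2.minAreaRect(c))+.5)/4-.5+[x0,y0]
    P=np.array([onz("top",p,.04) for p in b]); print(b.tolist(),P,P.mean(0))
    for k in range(2): d=P[k+1]-P[k]; print(np.linalg.norm(d),np.degrees(np.arctan2(d[1],d[0])))
```

```text
[0.2704 0.0001 1.5758] [-0.1458 -0.6737  0.7517]
(array([ 0.5235, -0.2796,  0.0849]), np.float64(0.0015866097677161416)) (array([ 0.4503, -0.2722,  0.0855]), np.float64(0.0027842790725742957))
[[13, 145, 121], [14, 148, 121], [14, 148, 121], [13, 143, 121], [13, 148, 121], [14, 138, 113], [17, 113, 126], [17, 114, 146], [17, 115, 146], [16, 114, 145], [17, 116, 143], [17, 114, 141], [17, 114, 150], [17, 115, 153], [17, 113, 149], [17, 117, 151], [17, 115, 159], [17, 115, 153], [14, 132, 106], [13, 146, 91], [13, 146, 91], [14, 146, 91], [14, 146, 91], [14, 146, 91], [13, 143, 93], [14, 143, 91], [14, 140, 93]]
[[384.625, 239.37499237060547], [384.625, 179.625], [424.37499237060547, 179.625], [424.37499237060547, 239.37499237060547]] [[ 0.3924 -0.2157  0.04  ]
 [ 0.5933 -0.2216  0.04  ]
 [ 0.5925 -0.3559  0.04  ]
 [ 0.3913 -0.3472  0.04  ]] [ 0.4924 -0.2851  0.04  ]
0.20101156311351417 -1.6943252245174445
0.13430615570408205 -90.33795991267503
[[388.47197437286377, 229.33471298217773], [396.2265930175781, 186.13041400909424], [416.4593963623047, 189.76194381713867], [408.704776763916, 232.96624374389648]] [[ 0.4254 -0.2294  0.04  ]
 [ 0.5708 -0.26    0.04  ]
 [ 0.5579 -0.3277  0.04  ]
 [ 0.4129 -0.2961  0.04  ]] [ 0.4918 -0.2783  0.04  ]
0.14850848007693213 -11.89542472946489
0.06891319631035915 -100.73492623979973
```

Call:
{"name": "drive_tool", "arguments": {"increments": [[[1, 1, 1, 0, -0.029], [1, 1, 1, 0, -0.029], [1, 1, 1, 0, -0.029], [1, 1, 1, 0, -0.029]]]}}

```text
time_s: 0.6
tcp_pos: [0.2747, 0.4949, 0.238]
eef_rot: [-180.0, 0.0, -6.3]
contact_force: [0.4, 0.6, -0.2]
gripper_width: 0.0876
gripper_force: 0.0
```

Frame conventions confirmed. I'll carry on toward the pusher.

Call:
{"name": "drive_tool", "arguments": {"increments": [[[1, 0.6, 0.9, 0, 0], [1, 0.6, 0.9, 0, 0], [1, 0.6, 0.9, 0, 0]]]}}

```text
time_s: 0.98
tcp_pos: [0.3343, 0.3801, 0.2377]
eef_rot: [180.0, 0.0, -6.3]
contact_force: [0.7, 1.0, 0.8]
gripper_width: 0.0882
gripper_force: 0.0
```

Call:
{"name": "drive_tool", "arguments": {"increments": [[[1, 0.6, 0.9, 0, 0], [1, 0.6, 0.9, 0, 0], [1, 0.6, 0.9, 0, 0]]]}}

```text
time_s: 1.35
tcp_pos: [0.3945, 0.2655, 0.2375]
eef_rot: [180.0, 0.0, -6.3]
contact_force: [-0.9, 0.2, -0.1]
gripper_width: 0.0876
gripper_force: 0.0
```

Call:
{"name": "drive_tool", "arguments": {"increments": [[[1, 0.6, 0.9, 0, 0], [1, 0.6, 0.9, 0, 0], [1, 0.6, 0.9, 0, 0]]]}}

```text
time_s: 1.72
tcp_pos: [0.4548, 0.1506, 0.2373]
eef_rot: [180.0, 0.0, -6.4]
contact_force: [0.8, 0.4, -0.1]
gripper_width: 0.0877
gripper_force: 0.0
```

Call:
{"name": "drive_tool", "arguments": {"increments": [[[1, 0.4, 0.9, 0, 0], [1, 0.4, 0.9, 0, 0], [1, 0.4, 0.9, 0, 0]]]}}

```text
time_s: 2.1
tcp_pos: [0.4906, 0.0385, 0.2372]
eef_rot: [180.0, 0.0, -6.3]
contact_force: [-0.9, -0.1, -0.5]
gripper_width: 0.0879
gripper_force: 0.0
```

Call:
{"name": "drive_tool", "arguments": {"increments": [[[1, 0.3, 0.9, 0, 0], [1, 0.3, 0.9, 0, 0], [1, 0.3, 0.9, 0, 0]]]}}

```text
time_s: 2.48
tcp_pos: [0.5148, -0.0722, 0.237]
eef_rot: [180.0, 0.0, -6.3]
contact_force: [1.2, 0.4, -0.2]
gripper_width: 0.0875
gripper_force: 0.0
```

Call:
{"name": "drive_tool", "arguments": {"increments": [[[1, 0.15, 0.9, 0, 0], [1, 0.15, 0.9, 0, 0], [1, 0.15, 0.9, 0, 0], [1, 0.15, 0.9, 0, 0]]]}}

```text
time_s: 2.98
tcp_pos: [0.5207, -0.1792, 0.2373]
eef_rot: [-180.0, 0.0, -6.1]
contact_force: [-0.4, 1.2, -0.4]
gripper_width: 0.0875
gripper_force: 0.0
```

Call:
{"name": "drive_tool", "arguments": {"increments": [[[1, 0.113, 0.824, 0.5, 0], [1, 0.113, 0.824, 0.5, 0], [1, 0.113, 0.824, 0.5, 0], [1, 0.113, 0.824, 0.5, 0]]]}}

```text
time_s: 3.48
tcp_pos: [0.5237, -0.2792, 0.1778]
eef_rot: [180.0, -0.0, -6.1]
contact_force: [-0.4, 0.1, 0.2]
gripper_width: 0.0876
gripper_force: 0.0
```

Run:
```python
from h import *
a=capture("top");b=capture("side")
z=lambda i,x0,y0,w,h,s:cv2.resize(i[y0:y0+h,x0:x0+w,::-1],None,fx=s,fy=s,interpolation=cv2.INTER_CUBIC)
cv2.imwrite("pics/g1.png",np.hstack([z(a,370,160,70,90,5),z(b,350,200,80,90,5)]))
s=r.get_state();print(s["tcp_pos"],s["eef_rot"])
p=s["tcp_pos"].copy()
for zz in(.115,.06): 
  p[2]=zz; print(zz,(proj("top",p)-[370,160])*5,(proj("side",p)-[350,200])*5+[350,0])
```

```text
[ 0.52402531 -0.27912018  0.17860498] [ 1.79992774e+02 -9.69358186e-02 -6.04973043e+00]
0.115 [182.57362997 179.78836253] [636.35733746 188.11297067]
0.06 [167.24085565 194.1408623 ] [621.13745777 278.77662586]
```

View pics/g1.png

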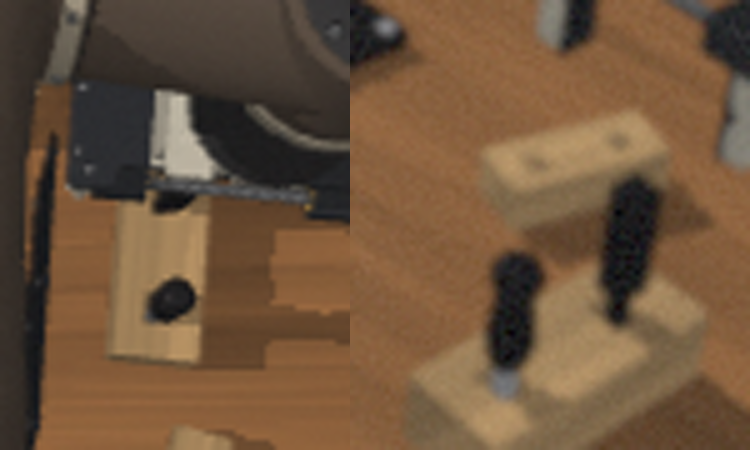

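In the side half the handle top is at (635,188), where the TCP axis projects to (636,188), so the gripper is aligned. I'll descend and grip.

Call:
{"name": "drive_tool", "arguments": {"increments": [[[1, 0, 0, 0.4, 0], [1, 0, 0, 0.7, 0], [1, 0, 0, 0.875, 0], [1, 0, 0, 0.875, 0]]]}}

```text
time_s: 4.08
tcp_pos: [0.5228, -0.2793, 0.072]
eef_rot: [-180.0, 0.1, -6.1]
contact_force: [0.5, 0.2, -0.7]
gripper_width: 0.0878
gripper_force: 0.0
```

Call:
{"name": "drive_tool", "arguments": {"increments": [[[-0.6, 0, 0, 0, 0], [-0.6, 0, 0, 0, 0], [-0.6, 0, 0, 0, 0], [-0.6, 0, 0, 0, 0], [-0.6, 0, 0, 0, 0]]], "squeeze": 20}}

```text
time_s: 4.7
tcp_pos: [0.523, -0.2807, 0.0727]
eef_rot: [180.0, -0.0, -6.2]
contact_force: [0.1, 0.2, 0.1]
gripper_width: 0.043
gripper_force: 0.0
```

Call:
{"name": "drive_tool", "arguments": {"increments": [[[-1, 0, 0, 0, 0], [-1, 0, 0, 0, 0], [-1, 0, 0, 0, 0], [-1, 0, 0, 0, 0]]], "squeeze": 60}}

```text
time_s: 5.2
tcp_pos: [0.523, -0.2806, 0.0725]
eef_rot: [-180.0, 0.0, -6.2]
contact_force: [-0.7, -0.5, -0.1]
gripper_width: 0.0177
gripper_force: 60.0
```

Call:
{"name": "drive_tool", "arguments": {"increments": [[[-1, 0, 0, -0.2, 0], [-1, 0, 0, -0.4, 0], [-1, 0, 0, -0.6, 0], [-1, 0, 0, -0.6, 0]]]}}

```text
time_s: 5.7
tcp_pos: [0.5242, -0.2809, 0.1466]
eef_rot: [180.0, -0.2, -6.2]
contact_force: [0.3, -0.9, -0.7]
gripper_width: 0.0175
gripper_force: 60.0
```

Call:
{"name": "drive_tool", "arguments": {"increments": [[[-1, -0.1, -0.4, 0, 0], [-1, -0.2, -0.8, 0, 0], [-1, -0.215, -0.998, 0, 0], [-1, -0.215, -0.998, 0, 0]]]}}

```text
time_s: 6.2
tcp_pos: [0.5099, -0.1573, 0.1441]
eef_rot: [-180.0, 0.0, -6.0]
contact_force: [0.2, -0.0, -0.7]
gripper_width: 0.0177
gripper_force: 60.0
```

Call:
{"name": "drive_tool", "arguments": {"increments": [[[-1, -0.1, -0.4, 0, 0], [-1, -0.2, -0.8, 0, 0], [-1, -0.215, -0.998, 0, 0], [-1, -0.215, -0.998, 0, 0]]]}}

```text
time_s: 6.7
tcp_pos: [0.4975, -0.0363, 0.1442]
eef_rot: [180.0, 0.0, -6.1]
contact_force: [0.2, -0.4, -0.5]
gripper_width: 0.0177
gripper_force: 60.0
```

Call:
{"name": "drive_tool", "arguments": {"increments": [[[-1, -0.1, -0.4, 0, 0], [-1, -0.2, -0.8, 0, 0.0036], [-1, -0.215, -0.998, 0, 0.0036], [-1, -0.215, -0.998, 0, 0.0036], [-1, -0.215, -0.998, 0, 0.0036]]]}}

```text
time_s: 7.32
tcp_pos: [0.4846, 0.0838, 0.1442]
eef_rot: [180.0, 0.0, -7.5]
contact_force: [-0.4, -0.4, 0.1]
gripper_width: 0.0178
gripper_force: 60.0
```

Run:
```python
from h import *
a=capture("top");b=capture("side")
z=lambda i,x0,y0,w,h,s:cv2.resize(i[y0:y0+h,x0:x0+w,::-1],None,fx=s,fy=s,interpolation=cv2.INTER_CUBIC)
cv2.imwrite("pics/g2.png",np.hstack([z(a,245,150,95,100,4),z(b,245,140,100,100,4)]))
s=r.get_state();print(s["tcp_pos"],s["eef_rot"],s["contact_force"],s["gripper_width"])
p=s["tcp_pos"].copy()
for dz in(0,-.0675): 
  q=p+[0,0,dz]; print((proj("top",q)-[245,150])*4,(proj("side",q)-[245,140])*4+[380,0])
```

```text
[0.4846272  0.08368261 0.14431728] [ 1.79977472e+02  2.96708994e-02 -7.54156967e+00] [ 0.51288866  0.53229732 -1.14841758] 0.017971411638808766
[187.40708525 230.55708523] [550.81394602 122.57726379]
[192.25058909 242.87610417] [553.74825325 207.07105196]
```

View pics/g2.png

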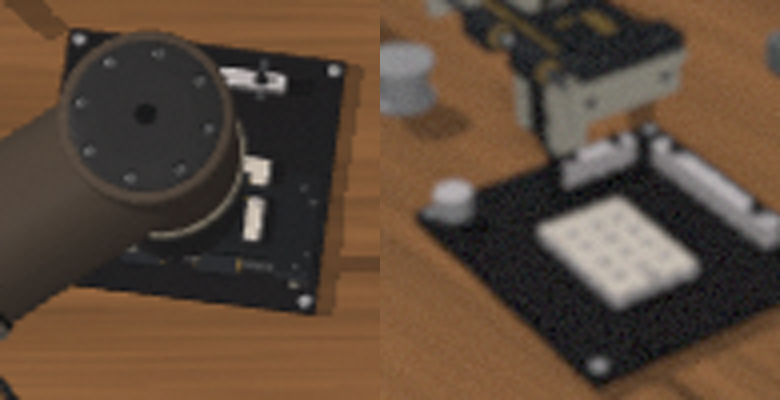

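The side half shows the module clear at (620,250). The black pusher can't be told apart from the black bed, but the 18 mm opening confirms the grip. I'll lower it to just above the bed, then make the first gentle push.

Call:
{"name": "drive_tool", "arguments": {"increments": [[[-1, 0, 0, 0.2, 0], [-1, 0, 0, 0.35, 0], [-1, 0, 0, 0.45, 0], [-1, 0, 0, 0.505, 0], [-1, 0, 0, 0.505, 0]]]}}

```text
time_s: 8.05
tcp_pos: [0.4847, 0.0846, 0.0838]
eef_rot: [180.0, 0.0, -7.5]
contact_force: [0.4, 0.2, -0.1]
gripper_width: 0.0179
gripper_force: 60.0
```

Call:
{"name": "drive_tool", "arguments": {"increments": [[[-1, 0.03, 0, 0, 0], [-1, 0.06, 0, 0, 0], [-1, 0.09, 0, 0, 0], [-1, 0.12, 0, 0, 0], [-1, 0.15, 0, 0, 0]]]}}

```text
time_s: 8.68
tcp_pos: [0.5025, 0.0824, 0.0839]
eef_rot: [180.0, 0.0, -7.5]
contact_force: [-0.8, 0.4, 0.0]
gripper_width: 0.0178
gripper_force: 60.0
```

Call:
{"name": "drive_tool", "arguments": {"increments": [[[-1, 0.03, 0, 0, 0], [-1, 0.06, 0, 0, 0], [-1, 0.09, 0, 0, 0], [-1, 0.12, 0, 0, 0], [-1, 0.15, 0, 0, 0]]]}}

```text
time_s: 9.3
tcp_pos: [0.5206, 0.0802, 0.0839]
eef_rot: [180.0, 0.0, -7.5]
contact_force: [-0.9, -0.1, 0.1]
gripper_width: 0.0175
gripper_force: 60.0
```

Run:
```python
from h import *
b=capture("side");a=capture("top")
z=lambda i,x0,y0,w,h,s:cv2.resize(i[y0:y0+h,x0:x0+w,::-1],None,fx=s,fy=s,interpolation=cv2.INTER_CUBIC)
cv2.imwrite("pics/g3.png",np.hstack([z(b,245,140,130,100,5)]))
s=r.get_state();print(s["tcp_pos"],s["eef_rot"],s["contact_force"],s["gripper_width"])
for dz in(0,-.0675): 
  q=s["tcp_pos"]+[0,0,dz]; print((proj("side",q)-[245,140])*5)
```

```text
[0.52092637 0.08024566 0.0839903 ] [-1.79992014e+02 -2.57360137e-02 -7.46333403e+00] [-0.40124353  0.12878105  0.75890289] 0.017791122185688023
[270.75244164 225.20991811]
[272.47035519 324.01563087]
```

View pics/g3.png

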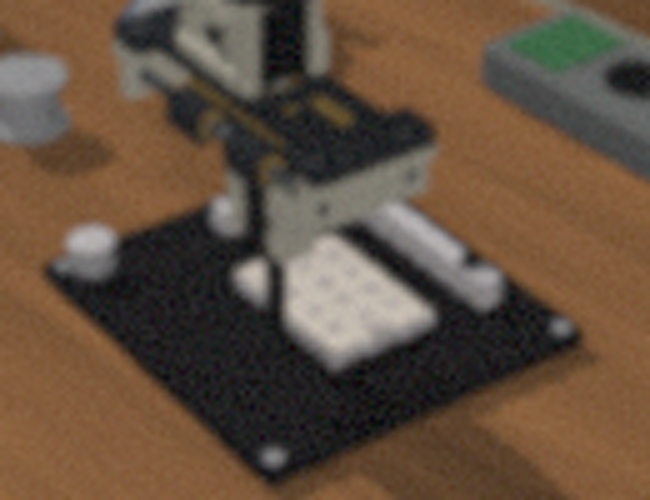

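The foot at (272,318) bears on the module's long edge close to its middle, and the module is moving toward the fence. About 32 mm remain.

Call:
{"name": "drive_tool", "arguments": {"increments": [[[-1, 0.03, 0, 0, 0], [-1, 0.06, 0, 0, 0], [-1, 0.09, 0, 0, 0], [-1, 0.12, 0, 0, 0], [-1, 0.15, 0, 0, 0]]]}}

```text
time_s: 10.02
tcp_pos: [0.5385, 0.0778, 0.084]
eef_rot: [180.0, -0.0, -7.5]
contact_force: [-0.4, 0.3, -0.3]
gripper_width: 0.0178
gripper_force: 60.0
```

Call:
{"name": "drive_tool", "arguments": {"increments": [[[-1, 0.01, 0, 0, 0], [-1, 0.02, 0, 0, 0], [-1, 0.03, 0, 0, 0], [-1, 0.04, 0, 0, 0], [-1, 0.05, 0, 0, 0]]]}}

```text
time_s: 10.65
tcp_pos: [0.5442, 0.0771, 0.084]
eef_rot: [-180.0, -0.0, -7.5]
contact_force: [-1.4, 0.1, -0.6]
gripper_width: 0.0179
gripper_force: 60.0
```

Run:
```python
from h import *
b=capture("side")
cv2.imwrite("pics/g4.png",cv2.resize(b[165:225,270:370,::-1],None,fx=8,fy=8,interpolation=cv2.INTER_CUBIC))
s=r.get_state();print(s["tcp_pos"],s["contact_force"],s["moment"])
```

```text
[0.54436524 0.07711578 0.08395393] [ 0.11061814 -0.64005394 -0.21693598] [0.03274861 0.30813956 0.02680957]
```

View pics/g4.png

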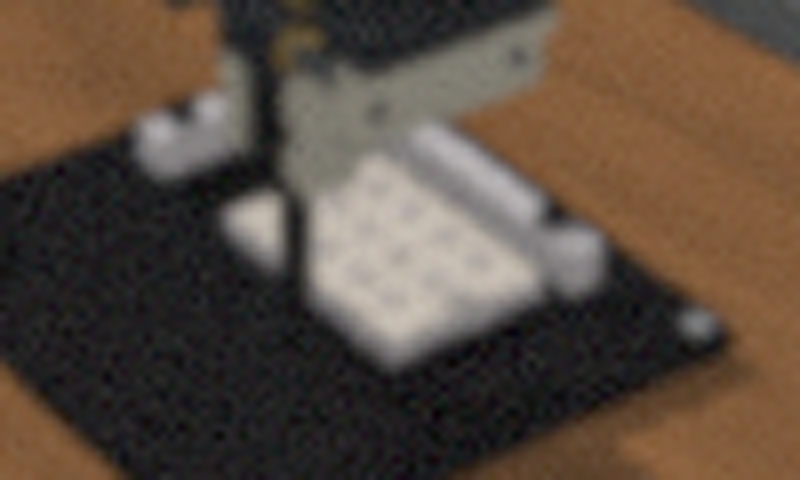

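The gap to the fence is now a narrow dark strip from (390,150) to (545,260), only a few millimetres. I'll creep from here.

Call:
{"name": "drive_tool", "arguments": {"increments": [[[-1, 0.004, 0, 0, 0], [-1, 0.008, 0, 0, 0], [-1, 0.012, 0, 0, 0], [-1, 0.012, 0, 0, 0]]]}}

```text
time_s: 11.2
tcp_pos: [0.5456, 0.0769, 0.084]
eef_rot: [-180.0, -0.0, -7.5]
contact_force: [-0.7, 0.3, 0.1]
gripper_width: 0.0177
gripper_force: 60.0
```

Call:
{"name": "drive_tool", "arguments": {"increments": [[[-1, 0.004, 0, 0, 0], [-1, 0.008, 0, 0, 0], [-1, 0.008, 0, 0, 0]]]}}

```text
time_s: 11.58
tcp_pos: [0.5466, 0.0768, 0.0839]
eef_rot: [180.0, -0.0, -7.5]
contact_force: [-1.1, -0.7, 0.2]
gripper_width: 0.0177
gripper_force: 60.0
```

```bash
cat > f.py <<'E'
from h import *
np.set_printoptions(precision=2,suppress=True)
L=[]
for i in range(4):
    capture("side"); s=r.get_state(); L.append(np.r_[s["contact_force"],s["moment"],s["tcp_pos"]*1000])
print(s["time_s"],np.mean(L,0),s["gripper_width"])
E
python3 f.py
```

```text
11.775 [ -0.82   0.47  -0.7   -0.04   0.31   0.03 546.6   76.79  83.97] 0.01794617103787683
```

Call:
{"name": "drive_tool", "arguments": {"increments": [[[-1, 0.004, 0, 0, 0], [-1, 0.008, 0, 0, 0], [-1, 0.008, 0, 0, 0]]]}}

```text
time_s: 12.15
tcp_pos: [0.5476, 0.0767, 0.0839]
eef_rot: [180.0, -0.0, -7.5]
contact_force: [-1.5, -0.1, 0.1]
gripper_width: 0.0179
gripper_force: 60.0
```

Call:
{"name": "drive_tool", "arguments": {"increments": [[[-1, 0.004, 0, 0, 0], [-1, 0.008, 0, 0, 0], [-1, 0.008, 0, 0, 0]]]}}

```text
time_s: 12.52
tcp_pos: [0.5485, 0.0766, 0.084]
eef_rot: [-180.0, -0.0, -7.5]
contact_force: [-1.6, -0.6, -0.9]
gripper_width: 0.0178
gripper_force: 60.0
```

```bash
python3 f.py
```

```text
12.725 [ -0.51   0.42  -0.59  -0.03   0.3    0.01 548.5   76.54  83.96] 0.01760299607702334
```

Call:
{"name": "drive_tool", "arguments": {"increments": [[[-1, 0.004, 0, 0, 0], [-1, 0.008, 0, 0, 0], [-1, 0.008, 0, 0, 0]]]}}

```text
time_s: 13.1
tcp_pos: [0.5495, 0.0764, 0.084]
eef_rot: [180.0, -0.0, -7.5]
contact_force: [-0.6, -0.3, -0.3]
gripper_width: 0.0176
gripper_force: 60.0
```

Call:
{"name": "drive_tool", "arguments": {"increments": [[[-1, 0.004, 0, 0, 0], [-1, 0.008, 0, 0, 0], [-1, 0.008, 0, 0, 0]]]}}

```text
time_s: 13.48
tcp_pos: [0.5504, 0.0763, 0.0839]
eef_rot: [-180.0, -0.0, -7.5]
contact_force: [-0.4, 0.0, -1.2]
gripper_width: 0.0177
gripper_force: 60.0
```

```bash
python3 f.py
```

```text
13.675 [ -0.81  -0.26  -0.53  -0.02   0.3    0.01 550.4   76.3   83.97] 0.017513110835820363
```

Call:
{"name": "drive_tool", "arguments": {"increments": [[[-1, 0.004, 0, 0, 0], [-1, 0.008, 0, 0, 0], [-1, 0.008, 0, 0, 0]]]}}

```text
time_s: 14.05
tcp_pos: [0.5513, 0.0762, 0.084]
eef_rot: [180.0, -0.0, -7.5]
contact_force: [-0.1, -0.0, -1.1]
gripper_width: 0.0177
gripper_force: 60.0
```

Call:
{"name": "drive_tool", "arguments": {"increments": [[[-1, 0.004, 0, 0, 0], [-1, 0.008, 0, 0, 0], [-1, 0.008, 0, 0, 0]]]}}

```text
time_s: 14.42
tcp_pos: [0.552, 0.076, 0.0838]
eef_rot: [180.0, 0.0, -7.5]
contact_force: [-2.0, 0.7, 0.8]
gripper_width: 0.0176
gripper_force: 60.0
```

```bash
python3 f.py
```

```text
14.625 [ -2.17   0.83   0.34   0.39   1.    -0.02 552.08  76.05  83.89] 0.017405395429878203
```

Contact felt: the moment rose from 0.3 to 1.0 N m. I'll press on in half-millimetre steps.

Call:
{"name": "drive_tool", "arguments": {"increments": [[[-1, 0.002, 0, 0, 0], [-1, 0.004, 0, 0, 0], [-1, 0.004, 0, 0, 0]]]}}

```text
time_s: 15.0
tcp_pos: [0.5526, 0.076, 0.0839]
eef_rot: [180.0, 0.0, -7.5]
contact_force: [-2.5, 2.2, -0.1]
gripper_width: 0.0177
gripper_force: 60.0
```

```bash
python3 f.py
```

```text
15.2 [ -3.19   1.72  -0.67   0.69   1.29   0.03 552.62  75.98  83.9 ] 0.01793542887152181
```

Call:
{"name": "drive_tool", "arguments": {"increments": [[[-1, 0.002, 0, 0, 0], [-1, 0.004, 0, 0, 0], [-1, 0.004, 0, 0, 0]]]}}

```text
time_s: 15.58
tcp_pos: [0.5528, 0.0758, 0.0838]
eef_rot: [180.0, 0.0, -7.5]
contact_force: [-4.9, 3.1, 0.1]
gripper_width: 0.0178
gripper_force: 60.0
```

```bash
python3 f.py
```

```text
15.775 [ -4.45   1.89   0.56   0.92   1.92   0.01 552.8   75.83  83.84] 0.01747236910889097
```

Call:
{"name": "drive_tool", "arguments": {"increments": [[[-1, 0.002, 0, 0, 0], [-1, 0.003, 0, 0, 0], [-1, 0.003, 0, 0, 0]]]}}

```text
time_s: 16.15
tcp_pos: [0.5529, 0.0757, 0.0838]
eef_rot: [180.0, 0.1, -7.5]
contact_force: [-5.6, 2.3, 0.3]
gripper_width: 0.0177
gripper_force: 60.0
```

```bash
python3 f.py
python3 - <<'E'
from h import *
b=capture("side")
cv2.imwrite("pics/g5.png",cv2.resize(b[165:225,270:370,::-1],None,fx=8,fy=8,interpolation=cv2.INTER_CUBIC))
E
```

```text
16.35 [ -5.23   2.27   1.21   0.96   2.3   -0.03 552.88  75.71  83.79] 0.01780712499029237
```

View pics/g5.png

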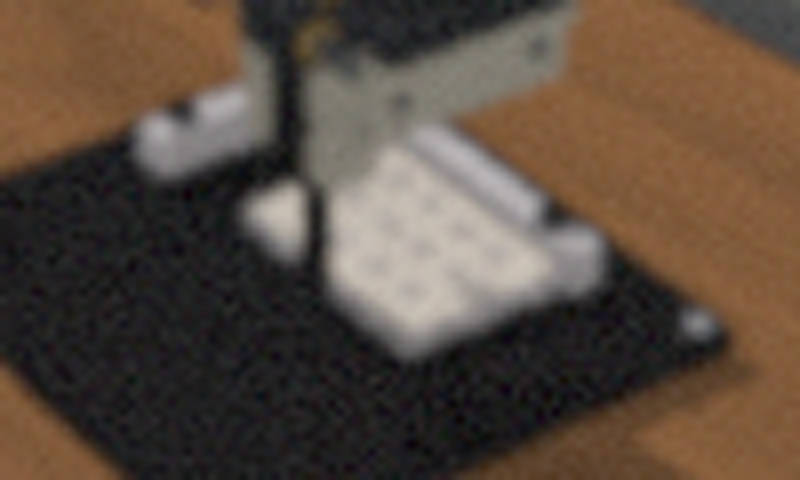

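The module now sits flush on the fence with no dark strip left, pressed with about 5.7 N. Next I'll back off, go round to its short edge, and check.

Call:
{"name": "drive_tool", "arguments": {"increments": [[[-1, -0.04, 0, 0, 0], [-1, -0.09, 0, 0, 0], [-1, -0.125, 0, 0, 0], [-1, -0.125, 0, 0, 0]]]}}

```text
time_s: 16.9
tcp_pos: [0.5386, 0.0779, 0.0842]
eef_rot: [-180.0, -0.0, -7.4]
contact_force: [0.6, -0.7, -0.3]
gripper_width: 0.0178
gripper_force: 60.0
```

Call:
{"name": "drive_tool", "arguments": {"increments": [[[-1, 0, 0.15, 0, 0], [-1, 0, 0.35, 0, 0], [-1, 0, 0.5, 0, 0], [-1, 0, 0.58, 0, 0], [-1, 0, 0.58, 0, 0]]]}}

```text
time_s: 17.52
tcp_pos: [0.5297, 0.0081, 0.084]
eef_rot: [180.0, -0.0, -7.5]
contact_force: [0.1, 0.6, -0.6]
gripper_width: 0.0178
gripper_force: 60.0
```

Call:
{"name": "drive_tool", "arguments": {"increments": [[[-1, 0.15, 0, 0, 0], [-1, 0.3, 0, 0, 0], [-1, 0.43, 0, 0, 0], [-1, 0.48, 0, 0, 0], [-1, 0.48, 0, 0, 0]]]}}

```text
time_s: 18.15
tcp_pos: [0.5867, 0.0014, 0.0836]
eef_rot: [180.0, 0.0, -7.5]
contact_force: [0.2, 0.5, -0.8]
gripper_width: 0.0178
gripper_force: 60.0
```

```bash
python3 f.py
python3 - <<'E'
from h import *
b=capture("side"); x0,y0=265,160
u=cv2.resize(b[y0:y0+70,x0:x0+100,::-1],None,fx=8,fy=8,interpolation=cv2.INTER_CUBIC)
cv2.imwrite("pics/g6.png",u)
q=r.get_state()["tcp_pos"]-[0,0,.0675]; print((proj("side",q)-[x0,y0])*8)
E
```

```text
18.35 [  0.02   0.31  -0.59  -0.02   0.02  -0.   586.25   1.36  83.87] 0.017432034852423776
[563.02759973 379.28459325]
```

View pics/g6.png

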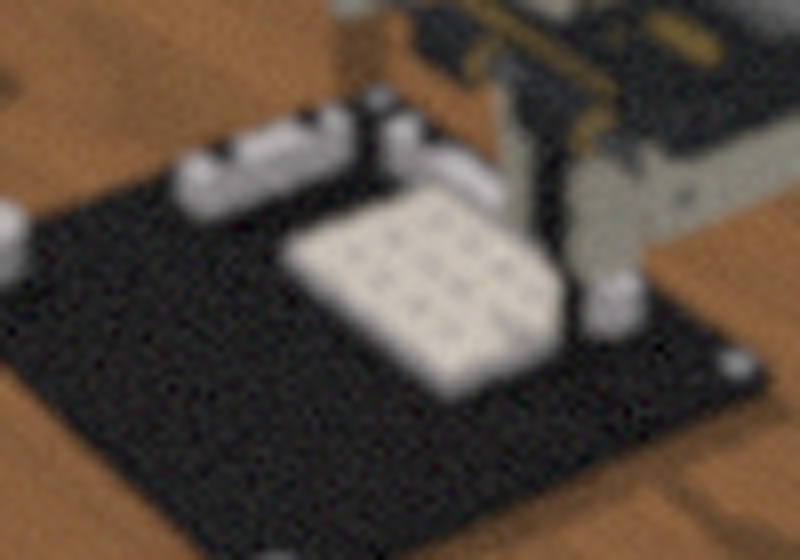

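The foot stands about 13 mm clear of the module's short edge, at crop (563,379), and the module is still against the fence. I'll push along the fence now.

Call:
{"name": "drive_tool", "arguments": {"increments": [[[-1, 0, -0.03, 0, 0], [-1, 0, -0.06, 0, 0], [-1, 0, -0.09, 0, 0], [-1, 0, -0.12, 0, 0], [-1, 0, -0.15, 0, 0]]]}}

```text
time_s: 19.02
tcp_pos: [0.589, 0.0193, 0.0839]
eef_rot: [180.0, 0.0, -7.5]
contact_force: [-0.3, -1.6, 0.1]
gripper_width: 0.0177
gripper_force: 60.0
```

Call:
{"name": "drive_tool", "arguments": {"increments": [[[-1, 0, -0.03, 0, 0], [-1, 0, -0.06, 0, 0], [-1, 0, -0.09, 0, 0], [-1, 0, -0.12, 0, 0], [-1, 0, -0.15, 0, 0]]]}}

```text
time_s: 19.65
tcp_pos: [0.5915, 0.0372, 0.0839]
eef_rot: [180.0, 0.0, -7.5]
contact_force: [-0.2, 0.0, 0.2]
gripper_width: 0.0177
gripper_force: 60.0
```

Call:
{"name": "drive_tool", "arguments": {"increments": [[[-1, 0, -0.02, 0, 0], [-1, 0, -0.04, 0, 0], [-1, 0, -0.06, 0, 0], [-1, 0, -0.08, 0, 0], [-1, 0, -0.08, 0, 0]]]}}

```text
time_s: 20.27
tcp_pos: [0.5928, 0.0468, 0.084]
eef_rot: [-180.0, -0.0, -7.5]
contact_force: [-0.2, 0.9, -0.1]
gripper_width: 0.0177
gripper_force: 60.0
```

```bash
python3 f.py
cat > m.py <<'E'
from h import *
# module corners from side view: white face at z=.022, in jig frame (yaw -7.5, corner est)
b=capture("side").astype(int); x0,y0=265,155
u=cv2.resize(b[y0:y0+75,x0:x0+105].astype(np.uint8),None,fx=4,fy=4,interpolation=cv2.INTER_CUBIC).astype(int)
m=((u[:,:,0]>165)&(u[:,:,0]-u[:,:,2]<60)&(u[:,:,0]-u[:,:,2]>8)).astype(np.uint8)
m=cv2.morphologyEx(cv2.morphologyEx(m,cv2.MORPH_OPEN,np.ones((5,5))),cv2.MORPH_CLOSE,np.ones((7,7)))
c=max(cv2.findContours(m,0,1)[0],key=cv2.contourArea)
R=np.array([[.9914,-.1305],[.1305,.9914]])
P=np.array([R@(onz("side",(p[0]+.5)/np.array([4,4])-.5+[x0,y0],.022)[:2]-[.6387,.1652]) for p in c.reshape(-1,2)])*1000
print("area",cv2.contourArea(c),"x",P[:,0].min(),P[:,0].max(),"y",P[:,1].min(),P[:,1].max(), cv2.minAreaRect(P.astype(np.float32)))
E
python3 m.py
```

```text
20.475 [ -0.38  -0.6   -0.22  -0.02  -0.01  -0.   592.8   46.72  84.  ] 0.017499147240486138
area 5906.5 x -79.50972656996396 -63.99980486517502 y -179.80808425439915 -20.119081558470782 ((-71.75476837158203, -99.9636001586914), (160.44044494628906, 7.3909759521484375e-06), 84.45250701904297)
```

```bash
sed -i 's/(p\[0\]+.5)\/np.array(\[4,4\])/(p+.5)\/4/' m.py; python3 m.py
python3 - <<'E'
from h import *
s=r.get_state();print(s["tcp_pos"],s["contact_force"],s["moment"])
a=capture("side"); x0,y0=265,155
g=a[160:225:3,285:365:4].mean(2).astype(int)
for row in g: print(' '.join('%3d'%v for v in row))
print(proj("side",s["tcp_pos"]-[0,0,.0675]))
E
```

```text
area 5904.5 x -68.61179200278215 2.616497260609915 y -117.71057326772632 -18.38838216357098 ((-33.12405776977539, -68.14514923095703), (99.29389190673828, 71.1504898071289), 89.63162994384766)
[0.59270598 0.04656367 0.08398137] [-0.597465   -0.48147285 -0.31190968] [ 0.01336196  0.01223192 -0.06182126]
 99  99  95  94  92  93  37  66  82  43  63  41  41  34  56  34  34  45  40  85
100 102 104  97  99  88  68  55  85  45  39  59  41  31  35  30  33  30  41  81
 91  98  97  96  99  91  66  79  94  30  44  60  41  40  41  32  42  74 118  81
 89  91  93 105  97  97  64  74 105  57  45  65  48  35  37  76 114 119 111  88
 93  88  94  97  94  97  48  99  97  72  49  99  79 101 114 127 119 121 119  98
 84  88  86 101 124 122  67 103 110  74  60 121 115 116 120 122 120 108  94  98
 88  95  69 173 152 131  72 115 129  74  53 117 119 117 128 113  91  94  98  97
 53 169 124 135 127 131 172 184 151  75  58 121 123 116  97  99 102  92  94  91
 33 131 126 120 165 188 183 178 178 144  60 119 118  89  92  95 102  96  96  91
 35  61  67 182 179 188 190 182 178 185  91 139 163  84  93  87  94  99  97 
[... 291 characters left out ...]
  25  85 130  69  34  75 100  98
 28  30  29  31  27  24  38 117 119  51  15  27  36  25  61  24  33  27  75  98
 34  35  31  30  27  33  32  43  32  21  23  32  27  28  33  35  35  35 126  83
 34  22  30  30  29  25  36  30  27  30  29  30  19  31  35  34  32  34  30  66
 34  37  30  42  32  41  32  29  28  30  32  29  39  25  27  33  36  35  60  64
 31  33  35  38  32  28  34  32  31  34  35  36  28  29  32  20  51  70  69  84
 34  34  32  28  36  37  33  32  19  26  31  34  35  19  40  65  64  86  86  72
 33  32  27  30  22  30  26  25  35  38  16  18  29  60  74  74  72  71  69  65
 33  33  30  33  33  27  36  38  26  25  29  47  64  68  83  85  76  77  71  70
[325.70197144 199.78610111]
```

The mask measures the module at y -117.7 to -18.4 mm in the estimated jig frame, still on the fence and square. About 13 mm should remain to the stop.

Call:
{"name": "drive_tool", "arguments": {"increments": [[[-1, 0, -0.015, 0, 0], [-1, 0, -0.03, 0, 0], [-1, 0, -0.045, 0, 0], [-1, 0, -0.06, 0, 0], [-1, 0, -0.06, 0, 0]]]}}

```text
time_s: 21.25
tcp_pos: [0.5937, 0.0539, 0.0839]
eef_rot: [-180.0, -0.0, -7.4]
contact_force: [-0.3, 0.8, -0.4]
gripper_width: 0.0174
gripper_force: 60.0
```

```bash
python3 f.py; python3 m.py
```

```text
21.45 [  0.09   0.13  -0.68  -0.03  -0.01   0.   593.7   53.85  83.96] 0.017849167857986556
area 5713.0 x -69.42049820758045 2.191137298571241 y -110.82369989361821 -9.296484956130152 ((-33.074729919433594, -59.56901168823242), (71.08021545410156, 101.20382690429688), 1.9121404886245728)
```

Call:
{"name": "drive_tool", "arguments": {"increments": [[[-1, 0, -0.004, 0, 0], [-1, 0, -0.008, 0, 0], [-1, 0, -0.008, 0, 0]]]}}

```text
time_s: 21.88
tcp_pos: [0.5937, 0.0546, 0.0839]
eef_rot: [180.0, 0.0, -7.5]
contact_force: [-1.0, -1.1, -0.8]
gripper_width: 0.0179
gripper_force: 60.0
```

Call:
{"name": "drive_tool", "arguments": {"increments": [[[-1, 0, -0.004, 0, 0], [-1, 0, -0.008, 0, 0], [-1, 0, -0.008, 0, 0]]]}}

```text
time_s: 22.25
tcp_pos: [0.5939, 0.0556, 0.0839]
eef_rot: [180.0, 0.0, -7.5]
contact_force: [-0.0, -2.1, -0.7]
gripper_width: 0.0177
gripper_force: 60.0
```

```bash
python3 f.py
```

```text
22.45 [ -0.47  -1.07  -0.46  -0.38   0.07  -0.02 593.88  55.62  83.96] 0.017664063994441915
```

Call:
{"name": "drive_tool", "arguments": {"increments": [[[-1, 0, -0.004, 0, 0], [-1, 0, -0.008, 0, 0], [-1, 0, -0.008, 0, 0]]]}}

```text
time_s: 22.82
tcp_pos: [0.594, 0.0566, 0.0839]
eef_rot: [180.0, 0.0, -7.5]
contact_force: [0.5, -0.8, -0.1]
gripper_width: 0.0178
gripper_force: 60.0
```

Call:
{"name": "drive_tool", "arguments": {"increments": [[[-1, 0, -0.004, 0, 0], [-1, 0, -0.008, 0, 0], [-1, 0, -0.008, 0, 0]]]}}

```text
time_s: 23.2
tcp_pos: [0.5941, 0.0576, 0.084]
eef_rot: [-180.0, -0.0, -7.5]
contact_force: [-0.7, -0.9, -0.3]
gripper_width: 0.0178
gripper_force: 60.0
```

```bash
python3 f.py; python3 m.py
```

```text
23.4 [  0.29  -1.15  -0.22  -0.33   0.06  -0.02 594.13  57.53  83.96] 0.017990619051510986
area 5490.0 x -69.27500807165251 1.5744034541113021 y -108.55831555642028 -9.037819484048102 ((-33.448970794677734, -58.44351577758789), (70.47210693359375, 99.18468475341797), 1.3867841958999634)
```

Call:
{"name": "drive_tool", "arguments": {"increments": [[[-1, 0, -0.004, 0, 0], [-1, 0, -0.008, 0, 0], [-1, 0, -0.008, 0, 0]]]}}

```text
time_s: 23.82
tcp_pos: [0.5942, 0.0585, 0.084]
eef_rot: [180.0, 0.0, -7.5]
contact_force: [1.2, -1.0, -0.0]
gripper_width: 0.0176
gripper_force: 60.0
```

Call:
{"name": "drive_tool", "arguments": {"increments": [[[-1, 0, -0.004, 0, 0], [-1, 0, -0.008, 0, 0], [-1, 0, -0.008, 0, 0]]]}}

```text
time_s: 24.2
tcp_pos: [0.5944, 0.0594, 0.0839]
eef_rot: [-180.0, -0.0, -7.5]
contact_force: [-0.1, -0.7, 0.0]
gripper_width: 0.0174
gripper_force: 60.0
```

```bash
python3 f.py
```

```text
24.4 [  0.15  -0.88  -0.85  -0.34   0.05  -0.03 594.37  59.43  83.95] 0.017808460631675897
```

Call:
{"name": "drive_tool", "arguments": {"increments": [[[-1, 0, -0.004, 0, 0], [-1, 0, -0.008, 0, 0], [-1, 0, -0.008, 0, 0]]]}}

```text
time_s: 24.78
tcp_pos: [0.5945, 0.0604, 0.084]
eef_rot: [180.0, 0.0, -7.5]
contact_force: [-0.0, -1.0, -0.2]
gripper_width: 0.0176
gripper_force: 60.0
```

Call:
{"name": "drive_tool", "arguments": {"increments": [[[-1, 0, -0.004, 0, 0], [-1, 0, -0.008, 0, 0], [-1, 0, -0.008, 0, 0]]]}}

```text
time_s: 25.15
tcp_pos: [0.5944, 0.0609, 0.0839]
eef_rot: [180.0, 0.0, -7.5]
contact_force: [-0.5, -3.3, -0.1]
gripper_width: 0.0175
gripper_force: 60.0
```

```bash
python3 f.py
```

```text
25.35 [ -0.59  -4.54   0.29  -1.98   0.34   0.02 594.37  60.93  83.94] 0.01741270622282455
```

Stop felt at 4.5 N. I'll add a hair more and check squareness.

Call:
{"name": "drive_tool", "arguments": {"increments": [[[-1, 0, -0.001, 0, 0], [-1, 0, -0.001, 0, 0]]]}}

```text
time_s: 25.6
tcp_pos: [0.5943, 0.061, 0.0839]
eef_rot: [180.0, 0.0, -7.5]
contact_force: [0.0, -5.6, 0.8]
gripper_width: 0.0174
gripper_force: 60.0
```

```bash
python3 f.py; python3 m.py; python3 m.py
```

```text
25.8 [ -0.91  -5.14   1.15  -2.3    0.41   0.   594.34  61.01  83.91] 0.017861857083524422
area 5254.5 x -69.90312025404917 1.5803383201376777 y -104.93518629452333 -8.77869856314265 ((-33.70320129394531, -56.470638275146484), (71.06103515625, 95.63355255126953), 1.3046201467514038)
area 5240.0 x -69.4428441088481 1.377879884274401 y -105.10014290414944 -8.519120989447822 ((-33.42042541503906, -56.30276107788086), (70.43002319335938, 95.77789306640625), 1.6900562047958374)
```

Call:
{"name": "drive_tool", "arguments": {"increments": [[[-1, 0, 0.05, 0, 0], [-1, 0, 0.12, 0, 0], [-1, 0, 0.2, 0, 0], [-1, 0, 0.2, 0, 0]]]}}

```text
time_s: 26.4
tcp_pos: [0.5914, 0.0369, 0.084]
eef_rot: [-180.0, -0.0, -7.5]
contact_force: [-0.0, -0.5, 0.2]
gripper_width: 0.0174
gripper_force: 60.0
```

Call:
{"name": "drive_tool", "arguments": {"increments": [[[-1, -0.15, 0, 0, 0], [-1, -0.3, 0, 0, 0], [-1, -0.43, 0, 0, 0], [-1, -0.48, 0, 0, 0], [-1, -0.48, 0, 0, 0]]]}}

```text
time_s: 27.02
tcp_pos: [0.5345, 0.0453, 0.0843]
eef_rot: [-180.0, -0.0, -7.4]
contact_force: [0.5, -0.9, -0.8]
gripper_width: 0.0177
gripper_force: 60.0
```

```bash
python3 f.py; python3 m.py; python3 m.py
```

```text
27.225 [  0.13  -0.31  -0.55  -0.03  -0.01   0.01 534.96  45.24  84.08] 0.01760266093396756
area 1220.0 x -69.4428441088481 -36.19075315349505 y -87.5885705754369 -9.222372499239748 ((-62.250396728515625, -44.69379425048828), (82.26856994628906, 28.91251564025879), 70.65386199951172)
area 1238.0 x -69.61150493710042 -36.01386069421883 y -87.5885705754369 -8.335036801031587 ((-62.174747467041016, -44.49632263183594), (82.6962890625, 28.91541862487793), 70.6654281616211)
```

Call:
{"name": "drive_tool", "arguments": {"increments": [[[-1, 0, -0.15, 0, 0], [-1, 0, -0.35, 0, 0], [-1, 0, -0.5, 0, 0], [-1, 0, -0.65, 0, 0], [-1, 0, -0.65, 0, 0]]]}}

```text
time_s: 27.95
tcp_pos: [0.5448, 0.124, 0.0839]
eef_rot: [-180.0, -0.0, -7.4]
contact_force: [-0.4, 0.1, -0.9]
gripper_width: 0.0177
gripper_force: 60.0
```

Call:
{"name": "drive_tool", "arguments": {"increments": [[[-1, 0.03, 0, 0, 0], [-1, 0.06, 0, 0, 0], [-1, 0.085, 0, 0, 0], [-1, 0.095, 0, 0, 0], [-1, 0.095, 0, 0, 0]]]}}

```text
time_s: 28.58
tcp_pos: [0.5559, 0.1207, 0.0839]
eef_rot: [180.0, 0.0, -7.5]
contact_force: [0.1, 0.4, -0.3]
gripper_width: 0.0179
gripper_force: 60.0
```

```bash
python3 f.py; python3 m.py
```

```text
28.775 [  0.06   0.14  -0.68  -0.02   0.02   0.01 555.78 120.87  83.97] 0.01805698698425084
area 5157.0 x -67.83411023638114 2.941961548223969 y -103.9282172257176 -12.360100802312298 ((-33.086299896240234, -58.25199890136719), (69.97389221191406, 89.9483871459961), 1.8689773082733154)
```

Call:
{"name": "drive_tool", "arguments": {"increments": [[[-1, 0.006, 0, 0, 0], [-1, 0.012, 0, 0, 0], [-1, 0.012, 0, 0, 0]]]}}

```text
time_s: 29.2
tcp_pos: [0.5569, 0.1207, 0.0838]
eef_rot: [180.0, 0.0, -7.5]
contact_force: [-1.7, 0.2, 0.1]
gripper_width: 0.0177
gripper_force: 60.0
```

Call:
{"name": "drive_tool", "arguments": {"increments": [[[-1, 0.004, 0, 0, 0], [-1, 0.008, 0, 0, 0], [-1, 0.008, 0, 0, 0]]]}}

```text
time_s: 29.58
tcp_pos: [0.5582, 0.1207, 0.0839]
eef_rot: [180.0, 0.0, -7.5]
contact_force: [-1.5, 1.3, -0.6]
gripper_width: 0.0179
gripper_force: 60.0
```

```bash
python3 f.py
```

```text
29.775 [ -1.57   0.73  -0.92   0.31   0.69   0.01 558.23 120.62  83.9 ] 0.01738071449915548
```

Call:
{"name": "drive_tool", "arguments": {"increments": [[[-1, 0.002, 0, 0, 0], [-1, 0.004, 0, 0, 0], [-1, 0.004, 0, 0, 0]]]}}

```text
time_s: 30.15
tcp_pos: [0.5586, 0.1206, 0.0839]
eef_rot: [180.0, 0.0, -7.5]
contact_force: [-2.7, 1.3, -0.6]
gripper_width: 0.0178
gripper_force: 60.0
```

```bash
python3 f.py
```

```text
30.35 [ -2.38   1.36  -1.04   0.52   1.09   0.02 558.59 120.59  83.93] 0.01765700593185857
```

Call:
{"name": "drive_tool", "arguments": {"increments": [[[-1, 0.002, 0, 0, 0], [-1, 0.004, 0, 0, 0], [-1, 0.004, 0, 0, 0]]]}}

```text
time_s: 30.72
tcp_pos: [0.5588, 0.1205, 0.0839]
eef_rot: [180.0, 0.0, -7.5]
contact_force: [-4.3, 3.1, 0.3]
gripper_width: 0.0179
gripper_force: 60.0
```

```bash
python3 f.py
```

```text
30.925 [ -4.69   2.33   0.78   0.96   1.94  -0.01 558.8  120.52  83.87] 0.017584672762760406
```

Pressed about 5 N on the fence again, at the same face position as before, so it is flush. I'll re-touch the stop, since squaring may have opened a small gap there.

Call:
{"name": "drive_tool", "arguments": {"increments": [[[-1, -0.04, 0, 0, 0], [-1, -0.09, 0, 0, 0], [-1, -0.11, 0, 0, 0], [-1, -0.11, 0, 0, 0]]]}}

```text
time_s: 31.42
tcp_pos: [0.5461, 0.1223, 0.0842]
eef_rot: [-180.0, -0.0, -7.4]
contact_force: [-0.7, -1.0, -0.6]
gripper_width: 0.0177
gripper_force: 60.0
```

Call:
{"name": "drive_tool", "arguments": {"increments": [[[-1, 0, 0.15, 0, 0], [-1, 0, 0.35, 0, 0], [-1, 0, 0.5, 0, 0], [-1, 0, 0.6, 0, 0], [-1, 0, 0.6, 0, 0]]]}}

```text
time_s: 32.05
tcp_pos: [0.5367, 0.0497, 0.084]
eef_rot: [-180.0, -0.0, -7.6]
contact_force: [-0.4, 0.2, -0.6]
gripper_width: 0.0176
gripper_force: 60.0
```

Call:
{"name": "drive_tool", "arguments": {"increments": [[[-1, 0.15, 0, 0, 0], [-1, 0.3, 0, 0, 0], [-1, 0.4, 0, 0, 0], [-1, 0.43, 0, 0, 0], [-1, 0.43, 0, 0, 0]]]}}

```text
time_s: 32.67
tcp_pos: [0.5876, 0.0442, 0.0837]
eef_rot: [180.0, 0.0, -7.5]
contact_force: [-1.0, -0.2, -1.0]
gripper_width: 0.0176
gripper_force: 60.0
```

Call:
{"name": "drive_tool", "arguments": {"increments": [[[-1, 0, -0.04, 0, 0], [-1, 0, -0.08, 0, 0], [-1, 0, -0.1, 0, 0], [-1, 0, -0.11, 0, 0], [-1, 0, -0.11, 0, 0]]]}}

```text
time_s: 33.3
tcp_pos: [0.5896, 0.0573, 0.084]
eef_rot: [180.0, 0.0, -7.5]
contact_force: [0.3, -0.3, -1.1]
gripper_width: 0.0177
gripper_force: 60.0
```

```bash
python3 f.py; python3 m.py
```

```text
33.5 [ -0.23  -0.75  -0.29  -0.05  -0.01   0.02 589.57  57.16  83.95] 0.01794071937040159
area 5084.0 x -67.0366882680941 3.6786240695517534 y -105.19084022513739 -8.519120989447822 ((-31.67816162109375, -56.85978317260742), (96.67784881591797, 70.69791412353516), 89.98359680175781)
```

Now the measured angle is square, at 0.0°. I'll creep to the stop.

Call:
{"name": "drive_tool", "arguments": {"increments": [[[-1, 0, -0.005, 0, 0], [-1, 0, -0.01, 0, 0], [-1, 0, -0.015, 0, 0], [-1, 0, -0.02, 0, 0], [-1, 0, -0.02, 0, 0]]]}}

```text
time_s: 34.17
tcp_pos: [0.5899, 0.0597, 0.084]
eef_rot: [180.0, 0.0, -7.5]
contact_force: [-0.3, 0.6, -1.5]
gripper_width: 0.0179
gripper_force: 60.0
```

Call:
{"name": "drive_tool", "arguments": {"increments": [[[-1, 0, -0.002, 0, 0], [-1, 0, -0.006, 0, 0], [-1, 0, -0.006, 0, 0]]]}}

```text
time_s: 34.55
tcp_pos: [0.59, 0.0604, 0.084]
eef_rot: [180.0, 0.0, -7.5]
contact_force: [-0.6, 0.6, -0.2]
gripper_width: 0.0175
gripper_force: 60.0
```

```bash
python3 f.py
```

```text
34.75 [  0.02  -0.01  -0.24   0.    -0.03   0.01 590.01  60.35  83.97] 0.017776665111910357
```

Call:
{"name": "drive_tool", "arguments": {"increments": [[[-1, 0, -0.002, 0, 0], [-1, 0, -0.005, 0, 0], [-1, 0, -0.005, 0, 0]]]}}

```text
time_s: 35.12
tcp_pos: [0.59, 0.0608, 0.0839]
eef_rot: [180.0, 0.0, -7.5]
contact_force: [-0.5, -2.0, -0.2]
gripper_width: 0.0177
gripper_force: 60.0
```

Call:
{"name": "drive_tool", "arguments": {"increments": [[[-1, 0, -0.002, 0, 0], [-1, 0, -0.005, 0, 0], [-1, 0, -0.005, 0, 0]]]}}

```text
time_s: 35.5
tcp_pos: [0.5901, 0.0615, 0.0839]
eef_rot: [180.0, 0.0, -7.5]
contact_force: [-0.3, -0.2, -0.3]
gripper_width: 0.0178
gripper_force: 60.0
```

```bash
python3 f.py
```

```text
35.7 [ -0.05  -1.15  -0.14  -0.44   0.09   0.   590.14  61.53  83.95] 0.017769250713093692
```

Call:
{"name": "drive_tool", "arguments": {"increments": [[[-1, 0, -0.002, 0, 0], [-1, 0, -0.004, 0, 0], [-1, 0, -0.004, 0, 0]]]}}

```text
time_s: 36.08
tcp_pos: [0.5902, 0.062, 0.084]
eef_rot: [180.0, 0.0, -7.5]
contact_force: [-0.1, -1.4, -0.6]
gripper_width: 0.0173
gripper_force: 60.0
```

```bash
python3 f.py
```

```text
36.275 [ -0.01  -1.02  -0.3   -0.55   0.07  -0.02 590.22  61.97  83.96] 0.017547984799611515
```

Call:
{"name": "drive_tool", "arguments": {"increments": [[[-1, 0, -0.002, 0, 0], [-1, 0, -0.004, 0, 0], [-1, 0, -0.004, 0, 0]]]}}

```text
time_s: 36.65
tcp_pos: [0.5902, 0.0622, 0.0839]
eef_rot: [180.0, 0.0, -7.5]
contact_force: [0.2, -4.7, 0.2]
gripper_width: 0.0179
gripper_force: 60.0
```

```bash
python3 f.py
```

```text
36.85 [  0.23  -3.55  -0.31  -1.71  -0.03   0.   590.22  62.22  83.96] 0.017743731498514024
```

Call:
{"name": "drive_tool", "arguments": {"increments": [[[-1, 0, -0.0015, 0, 0], [-1, 0, -0.0015, 0, 0]]]}}

```text
time_s: 37.1
tcp_pos: [0.5902, 0.0623, 0.0839]
eef_rot: [180.0, 0.0, -7.5]
contact_force: [0.1, -5.0, 0.3]
gripper_width: 0.0175
gripper_force: 60.0
```

```bash
python3 f.py; python3 m.py
```

```text
37.3 [ -0.08  -4.59  -0.04  -2.23  -0.05  -0.01 590.2   62.32  83.94] 0.01792695652321088
area 4817.5 x -67.00534078757177 2.8719618935999676 y -103.0865231713791 -8.335036801031587 ((-32.280601501464844, -55.848045349121094), (94.90642547607422, 69.71016693115234), 89.58416748046875)
```

Call:
{"name": "drive_tool", "arguments": {"increments": [[[-1, 0, 0.05, 0, 0], [-1, 0, 0.12, 0, 0], [-1, 0, 0.18, 0, 0], [-1, 0, 0.18, 0, 0]]]}}

```text
time_s: 37.85
tcp_pos: [0.5875, 0.0407, 0.084]
eef_rot: [-180.0, -0.0, -7.5]
contact_force: [0.2, -0.6, -0.7]
gripper_width: 0.0177
gripper_force: 60.0
```

```bash
python3 m.py; python3 m.py
```

```text
area 5546.0 x -67.32316985452215 3.6899380365026855 y -103.60558566287577 -8.16981295453197 ((-31.797250747680664, -55.86302947998047), (95.57646179199219, 70.81532287597656), 89.81846618652344)
area 5548.0 x -67.05085118170604 3.6899380365026855 y -103.0865231713791 -8.16981295453197 ((-31.681888580322266, -55.628387451171875), (94.97599029541016, 70.68201446533203), 89.94361877441406)
```

Call:
{"name": "drive_tool", "arguments": {"increments": [[[-1, -0.15, 0, 0, 0], [-1, -0.3, 0, 0, 0], [-1, -0.4, 0, 0, 0], [-1, -0.433, 0, 0, 0], [-1, -0.433, 0, 0, 0]]]}}

```text
time_s: 38.58
tcp_pos: [0.5363, 0.0482, 0.0842]
eef_rot: [-180.0, -0.0, -7.4]
contact_force: [0.1, -0.3, 0.2]
gripper_width: 0.0179
gripper_force: 60.0
```

Call:
{"name": "drive_tool", "arguments": {"increments": [[[-1, 0, -0.15, 0, 0], [-1, 0, -0.35, 0, 0], [-1, 0, -0.5, 0, 0], [-1, 0, -0.65, 0, 0], [-1, 0, -0.65, 0, 0]]]}}

```text
time_s: 39.2
tcp_pos: [0.5465, 0.1268, 0.0838]
eef_rot: [-180.0, -0.0, -7.4]
contact_force: [0.4, -0.2, -0.8]
gripper_width: 0.0176
gripper_force: 60.0
```

Call:
{"name": "drive_tool", "arguments": {"increments": [[[-1, 0.03, 0, 0, 0], [-1, 0.06, 0, 0, 0], [-1, 0.08, 0, 0, 0], [-1, 0.08, 0, 0, 0]]]}}

```text
time_s: 39.7
tcp_pos: [0.5558, 0.1237, 0.0839]
eef_rot: [180.0, -0.0, -7.5]
contact_force: [-0.2, 0.3, 0.0]
gripper_width: 0.0178
gripper_force: 60.0
```

Call:
{"name": "drive_tool", "arguments": {"increments": [[[-1, 0.004, 0, 0, 0], [-1, 0.008, 0, 0, 0], [-1, 0.008, 0, 0, 0]]]}}

```text
time_s: 40.08
tcp_pos: [0.5566, 0.1239, 0.084]
eef_rot: [-180.0, -0.0, -7.5]
contact_force: [0.2, -0.4, -0.2]
gripper_width: 0.0178
gripper_force: 60.0
```

```bash
python3 f.py
```

```text
40.275 [  0.12   0.08  -0.78  -0.03   0.03  -0.01 556.56 123.97  83.98] 0.01702272311389622
```

Call:
{"name": "drive_tool", "arguments": {"increments": [[[-1, 0.005, 0, 0, 0], [-1, 0.01, 0, 0, 0], [-1, 0.01, 0, 0, 0]]]}}

```text
time_s: 40.65
tcp_pos: [0.5578, 0.1238, 0.084]
eef_rot: [-180.0, -0.0, -7.5]
contact_force: [-0.3, 0.6, -1.2]
gripper_width: 0.0179
gripper_force: 60.0
```

Call:
{"name": "drive_tool", "arguments": {"increments": [[[-1, 0.002, 0, 0, 0], [-1, 0.005, 0, 0, 0], [-1, 0.005, 0, 0, 0]]]}}

```text
time_s: 41.02
tcp_pos: [0.5584, 0.1237, 0.084]
eef_rot: [-180.0, -0.0, -7.5]
contact_force: [-0.3, -0.2, -0.9]
gripper_width: 0.0178
gripper_force: 60.0
```

```bash
python3 f.py
```

```text
41.225 [ -0.06  -0.16  -0.62  -0.     0.    -0.01 558.37 123.71  83.96] 0.01763466184956938
```

Call:
{"name": "drive_tool", "arguments": {"increments": [[[-1, 0.002, 0, 0, 0], [-1, 0.005, 0, 0, 0], [-1, 0.005, 0, 0, 0]]]}}

```text
time_s: 41.6
tcp_pos: [0.5588, 0.1236, 0.0839]
eef_rot: [180.0, 0.0, -7.5]
contact_force: [-0.4, -1.2, -0.6]
gripper_width: 0.0178
gripper_force: 60.0
```

```bash
python3 f.py
```

```text
41.8 [ -0.72   0.15  -0.17   0.07   0.34  -0.   558.83 123.59  83.91] 0.01806810812423506
```

Call:
{"name": "drive_tool", "arguments": {"increments": [[[-1, 0.002, 0, 0, 0], [-1, 0.004, 0, 0, 0], [-1, 0.004, 0, 0, 0]]]}}

```text
time_s: 42.18
tcp_pos: [0.5591, 0.1235, 0.0838]
eef_rot: [180.0, 0.0, -7.5]
contact_force: [-2.9, 1.7, 1.4]
gripper_width: 0.0176
gripper_force: 60.0
```

```bash
python3 f.py
```

```text
42.375 [ -3.17   0.66   0.4    0.35   1.44   0.03 559.09 123.49  83.83] 0.01766814892997286
```

Call:
{"name": "drive_tool", "arguments": {"increments": [[[-1, 0.0025, 0, 0, 0], [-1, 0.0025, 0, 0, 0]]]}}

```text
time_s: 42.62
tcp_pos: [0.5592, 0.1234, 0.0838]
eef_rot: [180.0, 0.1, -7.5]
contact_force: [-5.3, 2.3, 1.2]
gripper_width: 0.0175
gripper_force: 60.0
```

```bash
python3 f.py
```

```text
42.825 [ -5.     1.61   1.3    0.55   2.08   0.01 559.23 123.41  83.79] 0.017308621867473117
```

Call:
{"name": "drive_tool", "arguments": {"increments": [[[-1, -0.04, 0, 0, 0], [-1, -0.1, 0, 0, 0], [-1, -0.15, 0, 0, 0], [-1, -0.15, 0, 0, 0]]]}}

```text
time_s: 43.32
tcp_pos: [0.5416, 0.126, 0.0842]
eef_rot: [-180.0, -0.0, -7.4]
contact_force: [-0.5, 0.3, 0.4]
gripper_width: 0.0181
gripper_force: 60.0
```

Call:
{"name": "drive_tool", "arguments": {"increments": [[[-1, 0, 0, -0.2, 0], [-1, 0, 0, -0.4, 0], [-1, 0, 0, -0.53, 0], [-1, 0, 0, -0.53, 0], [-1, 0, 0, -0.53, 0]]]}}

```text
time_s: 43.95
tcp_pos: [0.5414, 0.1257, 0.1467]
eef_rot: [180.0, 0.1, -7.5]
contact_force: [-0.6, 0.4, -0.7]
gripper_width: 0.018
gripper_force: 60.0
```

```bash
python3 f.py; python3 m.py
python3 - <<'E'
from h import *
s=r.get_state(); p=s["tcp_pos"]; y=np.radians(s["eef_rot"][2]); d=np.array([.523-p[0],-.2806-p[1]])
print(s["eef_rot"], np.array([np.cos(y)*d[0]+np.sin(y)*d[1],np.sin(y)*d[0]-np.cos(y)*d[1]])/.12)
E
```

```text
44.15 [ -0.02  -0.17  -0.06  -0.05  -0.02   0.02 541.42 125.61 146.6 ] 0.017735054012488625
area 5862.0 x -66.94849983570973 3.843559646827153 y -102.75894332398077 -9.332531105836347 ((-31.552268981933594, -56.1005744934082), (70.91596221923828, 93.04635620117188), 0.48081889748573303)
[ 1.79957831e+02  5.65285596e-02 -7.46450744e+00] [0.28605519 3.37742046]
```

Call:
{"name": "drive_tool", "arguments": {"increments": [[[-1, 0.03, 0.35, 0, 0], [-1, 0.06, 0.7, 0, 0], [-1, 0.0715, 0.844, 0, 0], [-1, 0.0715, 0.844, 0, 0]]]}}

```text
time_s: 44.7
tcp_pos: [0.5372, 0.0235, 0.1474]
eef_rot: [180.0, 0.0, -7.6]
contact_force: [0.5, 0.4, -0.1]
gripper_width: 0.0177
gripper_force: 60.0
```

Call:
{"name": "drive_tool", "arguments": {"increments": [[[-1, 0.03, 0.35, 0, 0], [-1, 0.06, 0.7, 0, 0], [-1, 0.0715, 0.844, 0, 0], [-1, 0.0715, 0.844, 0, 0]]]}}

```text
time_s: 45.2
tcp_pos: [0.5328, -0.0775, 0.1474]
eef_rot: [-180.0, 0.0, -7.5]
contact_force: [-0.4, 0.1, -0.1]
gripper_width: 0.0176
gripper_force: 60.0
```

Call:
{"name": "drive_tool", "arguments": {"increments": [[[-1, 0.03, 0.35, 0, 0], [-1, 0.06, 0.7, 0, 0], [-1, 0.0715, 0.844, 0, 0], [-1, 0.0715, 0.844, 0, 0]]]}}

```text
time_s: 45.7
tcp_pos: [0.5282, -0.1788, 0.1474]
eef_rot: [-180.0, 0.0, -7.5]
contact_force: [0.7, 0.6, -1.1]
gripper_width: 0.0179
gripper_force: 60.0
```

Call:
{"name": "drive_tool", "arguments": {"increments": [[[-1, 0.03, 0.35, 0, 0], [-1, 0.06, 0.7, 0, -0.0035], [-1, 0.0715, 0.844, 0, -0.0035], [-1, 0.0715, 0.844, 0, -0.0035], [-1, 0.0715, 0.844, 0, -0.0035]]]}}

```text
time_s: 46.32
tcp_pos: [0.5236, -0.2792, 0.1475]
eef_rot: [-180.0, 0.0, -6.2]
contact_force: [-0.0, 0.5, -0.7]
gripper_width: 0.0179
gripper_force: 60.0
```

```bash
python3 m.py; python3 f.py
python3 - <<'E'
from h import *
s=r.get_state(); p=s["tcp_pos"]; y=np.radians(s["eef_rot"][2]); d=np.array([.523-p[0],-.2806-p[1]])
print(s["eef_rot"], np.array([np.cos(y)*d[0]+np.sin(y)*d[1],np.sin(y)*d[0]-np.cos(y)*d[1]])/.12)
a=capture("side")
for dz in(-.011,-.0195,-.03,-.0675): print(dz,proj("side",p+[0,0,dz]))
f=proj("side",p+[0,0,-.0675]).astype(int)
for v in range(f[1]-26,f[1]+14,2): print(v,a[v,f[0]-14:f[0]+15].max(1).tolist())
E
```

```text
area 6475.5 x -67.96130016527597 6.175624752167684 y -104.1432605953502 -6.481410164524019 ((-31.16489028930664, -55.336910247802734), (73.9673843383789, 97.84762573242188), 0.5819793343544006)
46.575 [  -0.66   -0.56   -0.19   -0.01   -0.      0.01  523.58 -279.37  147.71] 0.017323435225508336
[-1.79998327e+02 -1.57537231e-02 -6.14844654e+00] [-0.00367518  0.00896886]
-0.011 [408.56930707 230.32182255]
-0.0195 [408.0730379  233.27589039]
-0.03 [407.4668648  236.88416707]
-0.0675 [405.36188504 249.41416766]
223 [148, 147, 148, 144, 146, 145, 140, 132, 134, 131, 121, 94, 55, 36, 20, 29, 34, 25, 24, 58, 97, 120, 130, 129, 132, 126, 132, 132, 134]
225 [153, 160, 163, 164, 164, 166, 153, 142, 133, 129, 111, 83, 54, 28, 27, 33, 36, 21, 30, 58, 86, 115, 128, 131, 130, 133, 131, 133, 130]
227 [171, 174, 179, 178, 180, 178, 180, 175, 163, 148, 118, 75, 35, 31, 29, 32, 32, 33, 27, 41, 78, 107, 124, 130, 130, 135, 132, 131, 131]
229 [185, 187, 189, 183, 184, 181, 182, 175, 175, 170, 146, 113, 85, 53, 29, 24, 27, 31, 57, 92, 114, 126, 134, 130, 132, 133, 132, 134, 135]
231 [179, 179, 172, 174, 
[... 1545 characters left out ...]
 159, 158, 161, 158, 161, 156, 156, 151, 150, 140, 135, 130, 129, 129, 128, 127, 129, 128, 131, 131]
255 [146, 149, 148, 154, 155, 160, 161, 158, 159, 158, 159, 158, 155, 157, 156, 154, 154, 153, 156, 153, 147, 144, 133, 127, 129, 128, 128, 130, 130]
257 [156, 160, 160, 158, 162, 162, 162, 161, 159, 158, 154, 149, 153, 149, 152, 155, 156, 158, 162, 166, 162, 166, 161, 154, 145, 132, 126, 131, 125]
259 [162, 162, 161, 155, 156, 158, 155, 152, 144, 143, 130, 130, 124, 129, 147, 156, 162, 164, 168, 170, 171, 169, 170, 162, 161, 150, 154, 136, 131]
261 [162, 160, 159, 162, 152, 150, 137, 130, 126, 117, 116, 118, 112, 123, 127, 145, 154, 160, 165, 165, 162, 167, 161, 159, 162, 162, 162, 159, 156]
```

The foot shows at (406,249) against a predicted (405,249), so the pusher hasn't slipped. Now inserting it.

Call:
{"name": "drive_tool", "arguments": {"increments": [[[-1, 0, 0.009, 0.1, 0], [-1, 0, 0.009, 0.2, 0], [-1, 0, 0.009, 0.3, 0], [-1, 0, 0.009, 0.36, 0], [-1, 0, 0.009, 0.4, 0]]]}}

```text
time_s: 47.25
tcp_pos: [0.5231, -0.2814, 0.0989]
eef_rot: [180.0, 0.0, -6.2]
contact_force: [0.7, -0.6, -1.1]
gripper_width: 0.0177
gripper_force: 60.0
```

```bash
python3 f.py
```

```text
47.45 [   0.3     0.44   -0.93   -0.02    0.02   -0.01  523.12 -281.35   99.16] 0.017632913978423547
```

Call:
{"name": "drive_tool", "arguments": {"increments": [[[-1, 0, -0.005, 0.07, 0], [-1, 0, -0.005, 0.14, 0], [-1, 0, -0.005, 0.19, 0], [-1, 0, -0.005, 0.215, 0], [-1, 0, -0.005, 0.215, 0]]]}}

```text
time_s: 48.08
tcp_pos: [0.5232, -0.2808, 0.0735]
eef_rot: [180.0, 0.0, -6.2]
contact_force: [-0.0, 0.1, 0.6]
gripper_width: 0.0179
gripper_force: 60.0
```

```bash
python3 f.py
```

```text
48.275 [   0.26   -0.11    0.55   -0.02    0.01    0.    523.42 -280.81   73.91] 0.017651824583454608
```

Call:
{"name": "drive_tool", "arguments": {"increments": [[[-1, 0, 0, 0.006, 0], [-1, 0, 0, 0.006, 0]]]}}

```text
time_s: 48.52
tcp_pos: [0.5233, -0.2807, 0.0731]
eef_rot: [-180.0, -0.0, -6.2]
contact_force: [0.6, 0.3, -0.7]
gripper_width: 0.0175
gripper_force: 60.0
```

Call:
{"name": "drive_tool", "arguments": {"increments": [[[-0.5, 0, 0, 0, 0], [0, 0, 0, 0, 0], [0.5, 0, 0, 0, 0], [1, 0, 0, 0, 0], [1, 0, 0, 0, 0]]]}}

```text
time_s: 49.15
tcp_pos: [0.5233, -0.2807, 0.0731]
eef_rot: [180.0, 0.0, -6.2]
contact_force: [0.6, 0.1, 0.1]
gripper_width: 0.0564
gripper_force: 0.0
```

Call:
{"name": "drive_tool", "arguments": {"increments": [[[1, 0, 0, 0, 0], [1, 0, 0, 0, 0], [1, 0, 0, 0, 0], [1, 0, 0, 0, 0], [1, 0, 0, 0, 0]]]}}

```text
time_s: 49.78
tcp_pos: [0.5233, -0.2808, 0.073]
eef_rot: [180.0, 0.0, -6.2]
contact_force: [0.4, -0.3, -0.2]
gripper_width: 0.0874
gripper_force: 0.0
```

```bash
python3 f.py
```

```text
49.975 [   0.16    0.21   -0.1    -0.02   -0.01    0.    523.27 -280.76   73.05] 0.08761910218642535
```

Call:
{"name": "drive_tool", "arguments": {"increments": [[[1, 0, 0, -0.3, 0], [1, 0, 0, -0.7, 0], [1, 0, 0, -1, 0], [1, 0, 0, -1, 0]]]}}

```text
time_s: 50.48
tcp_pos: [0.525, -0.2813, 0.1966]
eef_rot: [179.9, -0.4, -6.2]
contact_force: [-0.1, 0.4, -0.5]
gripper_width: 0.0876
gripper_force: 0.0
```

Call:
{"name": "drive_tool", "arguments": {"increments": [[[1, -0.5, 0.5, -0.3, 0], [1, -0.5, 0.5, -0.3, 0], [1, -0.5, 0.5, -0.3, 0], [1, -0.5, 0.5, -0.3, 0]]]}}

```text
time_s: 50.98
tcp_pos: [0.457, -0.3336, 0.2282]
eef_rot: [-180.0, 0.0, -6.2]
contact_force: [-0.1, -0.6, -1.0]
gripper_width: 0.0876
gripper_force: 0.0
```

```bash
python3 f.py; python3 m.py
python3 - <<'E'
from h import *
t0=cv2.imread("pics/top0.png").astype(int);s0=cv2.imread("pics/side0.png").astype(int)
a=capture("side")[:,:,::-1].astype(int)
d=np.abs(a-s0).max(2)[225:300,360:430]; print("side diff stand",(d>50).sum())
ys,xs=np.nonzero(d>50); print(list(zip(xs+360,ys+225))[:30])
for n,i in(("now",a),("then",s0)):
    m=(i.max(2)<60)[225:290,392:425]; y,x=np.nonzero(m); print(n,m.sum(),x.mean()+392,y.mean()+225,y.min()+225)
# jig in top view
u=capture("top")[:,:,::-1].astype(int)[150:250,245:345]
u=cv2.resize(u.astype(np.uint8),None,fx=4,fy=4,interpolation=cv2.INTER_CUBIC).astype(int)
m=((u.max(2)>110)&(u.min(2)>95)&(np.abs(u[:,:,2]-u[:,:,0])>8)).astype(np.uint8); m=cv2.morphologyEx(m,cv2.MORPH_OPEN,np.ones((15,15)))
c=max(cv2.findContours(m,0,1)[0],key=cv2.contourArea)
R=np.array([[.9914,-.1305],[.1305,.9914]])
P=np.array([R@(onz("top",(p+.5)/4-.5+[245,150],.022)[:2]-[.6387,.1652]) for p in c.reshape(-1,2)])*1000
print("top module",cv2.minAreaRect(P.astype(np.float32)))
E
```

```text
51.175 [  -0.16   -0.1     0.04    0.01    0.02   -0.02  457.41 -333.38  228.15] 0.08747932204495469
area 6426.0 x -67.97854664358691 5.58548041890291 y -104.28552363432969 -7.0050810348804085 ((-31.333324432373047, -55.677608489990234), (73.44754791259766, 97.08822631835938), 0.3804031312465668)
side diff stand 3
[(np.int64(400), np.int64(253)), (np.int64(400), np.int64(254)), (np.int64(400), np.int64(255))]
now 213 406.0892018779343 248.30046948356807 236
then 223 405.3408071748879 247.9372197309417 235
top module ((-30.700241088867188, -54.57853317260742), (72.24693298339844, 101.75999450683594), 0.21924105286598206)
```

```bash
python3 -c "
from plant import job
print(job.close_job())"
```

```text
the job is handed in; nothing more can be done
None
```

The job is handed in at about 51 s: the module was pressed home at about 5 N on the fence and then the stop, then re-pressed once more on each to square it. It measured square within about 0.5° in the corner. The pusher is back upright in its socket and released. I read no force above about 6 N, though I only sampled it between moves, and I judged final contact by force and camera.

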